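Close and lock the gear cover of the strap roller

ROBOT

A 6-joint arm with a two-finger parallel gripper is mounted at the origin on the work surface. World frame = base frame: x ahead of the robot, y to its left, z up, the work surface at z = 0. Lengths are in mm, angles in rad, forces in N, time in s.
With the tool pointing down it reaches from about 275 to 750 mm from the base axis. Payload 10.2 kg.
Tool frame: the origin (TCP) lies on the centre line of the jaws, within the pads' length; the fingertips stand 17 mm ahead of it and the grasp point (between the pads) lies 2 mm behind it; z points along the fingers, y is the line along which they close (so a half turn about z gives the same grasp; the last joint's range is limited). The gripper opens to 85 mm and grips with 20 to 120 N. Pads are 22 mm wide; open, the fingers measure 114 mm over their backs; the gripper's body (76 mm by 85 mm) begins 54 mm behind the grasp point. The pads swing forward as they close: fully open they stand 13 mm farther back than shut.
Start: joints at [-1.341, 0.313, 1.498, -0, 1.331, -0.223], TCP at [229.668, -472.106, 248.294] pointing down, gripper open.
Joint ranges: [-2.94, 2.94], [-0.97, 2.17], [0.19, 2.56], [-1.23, 4.37], [0.02, 3.11], [-2.88, 2.88]. Speed limits (rad/s): [2.39, 2.39, 3.01, 3.14, 3.14, 3.14].

INTERFACE

Orientations are given as a unit quaternion [w, x, y, z].
In Python, from rig import ctrl gives the robot as it stands. The module is installed in compiled form; this text tells all that it offers.
- The arm moves only by the shell command python3 -m jog 'ROWS' [FORCE]. ROWS is JSON, a list of rows, each an object with "delta_pos": the shift along the world's x, y, z in mm, a list of three; "angular": the turn, a rotation vector about the world's x, y, z in rad, a list of three; "fingers": the opening, from 0 (shut) to 1 (fully open). In form: [{"delta_pos": [tx, ty, tz], "angular": [rx, ry, rz], "fingers": fingers}, ...]. A call has 1 to 10 rows; each row is the pose to reach, as a shift and turn from the pose commanded when the call began; what a row does not reach only later rows make up. A row lasts 1/8 s, in which the tool goes at most 62.5 mm and 10.7 degrees, less where a joint would pass 70% of its speed; a pose out of reach is approached as far as the arm can. A call with a gripper value outside its range is refused whole. The fingers move at their own pace and stop on an object; FORCE is the grip in N (left out, the last holds). Time passes only in rows, so rows that repeat a pose let the fingers close. It gives the time, the measured TCP pose, the force, the opening and the grip force at its end, in the units of the state.
- ctrl.sense(): the state, without advancing time (a new reading comes with each control period).
- ctrl.capture(name): name is "side" or "top"; returns a dict with "pixels" (480x640x3 uint8, blue, green, red), "fx", "fy", "cx", "cy" (pixels), "R" (3x3) and "t" (3): a world point X has camera coordinates R X + t. Camera axes: x right, y down, z forward; pixel columns grow to the right and rows downward; lengths in mm; the calibration is good to about 2 mm. A picture is of the moment at which its call begins. There is no depth.
- ctrl.finish_job(): hands the job in; it is judged then, once.
The state is a dict: "time_s": time; "joints": joint angles; "dq": joint speeds; "tau": joint torques, N m; "eef_pos": TCP position; "ee_rot": TCP orientation; "force": force on the tool from outside, world axes, zero at the start; "wrist_torque": the same for the moment, N m; "grip_width": opening from 0.0 (shut) to 1.0 (fully open); "grip_force": force on a finger pad.
Only numpy, scipy, OpenCV 4.12 (cv2) and the standard library are available. Lean on these libraries where they do the work, as an engineer would, in place of code of your own. Each camera call takes 0.05 s, during which the arm holds its last target. There are 200 camera calls.

TASK

With your fingertips only, push the yellow sliding cover of the strap-rolling machine by its turned-up edge until it is fully shut over the gears. Then set a closed fingertip in the slot of the red quarter-turn fastener and turn it clockwise to its stop, so that its steel tongue lies behind the cover's edge and locks it. Pick nothing up, leave the thread spool, dye jar and glue bottle where they stand, and finish clear of everything.

Things in the scene. Friction and masses are not known exactly. Their poses are not given: they have to be found in the camera images.
- housing: Grey drive box of the strap roller, bolted down, 250 x 250 mm, flat deck 70 mm above the work surface. Origin: centre of its underside, axes along its sides, z up. At y = +125 to +200 mm stand two cheeks (to 155 mm high) with steel rollers between. Brass gears show in a 100 x 88 mm opening in the deck; steel guide strips 5 mm high flank the cover (x = -109 and +19 mm).
- cover (a joint): Opening of the yellow sheet-metal sliding cover in m: 0 = fully shut over the gears (hard stop), 0.075 = fully open. It slides in guides along the housing's y axis, shutting towards +y (the rollers). Friction about 1.5 N; it stays where it is left. Plate 120 mm (x) by 110 mm (y), its top 5 mm above the deck.
- cover_flange (a point): Point on the cover: middle of the back face (facing housing -y) of its turned-up edge, 12 mm above the deck. The edge is 120 mm wide along x, 4 mm thick, its top 22 mm above the deck; behind it the deck is bare for at least 50 mm. Push this face towards +y to shut. Shut, the point lies at housing x = -45, y = 0 mm. Axes parallel to the housing's.
- dial (a joint): Angle of the red quarter-turn fastener in rad: 0 = open (slot along the housing's y axis, tongue to -y), 1.571 = locked, at a hard stop (slot along housing x, tongue to -x, behind the cover's turned-up edge). Grows clockwise seen from above. Friction 0.1 Nm; it stays where it is left. A cover not shut is in the tongue's way.
- dial_slot (a point): On the fastener's vertical axis, on the black floor of its slot, 12 mm above the deck, at housing x = +70, y = -10 mm. Its y axis lies along the slot, -y to the tongue. Disc 92 mm across; slot 38 mm wide, right across the disc, open at both ends; its red walls stand 16 mm above its floor, 77 mm long. A closed fingertip set in it 28 mm off the axis and carried round in an arc turns it.
- tongue_tip (a point): Middle of the outer end of the fastener's flat steel tongue, 75 mm from the turning axis. The tongue is 16 mm wide, lies 6 to 11 mm above the deck, is fixed under the red disc and turns with it. Locked, it points to housing -x and lies 2 mm behind the shut cover's turned-up edge. Axes turn with the fastener.
- spool: Orange thread spool, 38 mm across, 42 mm high, standing loose on the deck beyond the fastener; origin at the centre of its underside. To be left alone.
- dye: Amber jar with black cap, 48 mm across, 65 mm high, standing loose on the bench near the box; origin at the centre of its underside. To be left alone.
- glue: White glue bottle with red cap, 44 mm across, 95 mm high, standing loose on the bench near the box; origin at the centre of its underside. To be left alone.

How it is judged (in metres and radians):
On the way, in this order (a step that is already met when the one before it is completed fails the run):
1. the cover is pushed fully shut (within 4 mm) while the fastener is still open (less than 0.7 rad) (value of joint cover below 0.004 m and value of joint dial below 0.7 rad), for 0.1 s.
2. a fingertip is set in the fastener's slot (below the top of its walls, within 55 mm of its axis) before the fastener is turned (horizontal distance between the grasp point and dial_slot below 0.055 m and z of the grasp point in the frame of dial_slot below 0.034 m and value of joint dial below 0.7 rad), for 0.05 s.
3. the fastener is turned to its locked stop (at least 1.45 rad) (value of joint dial above 1.45 rad and value of joint cover below 0.004 m), for 0.1 s.
At the end, for the whole second after the job is handed in: The cover is shut to within 4 mm, the fastener stands at its locked stop (at least 1.45 of 1.571 rad) and at rest, and the spool, the jar and the bottle stand still within 20 mm of where they began (all of step 3 and velocity of joint dial below 0.05 rad/s and distance of each of spool, dye, glue from where it was at the start of the episode below 0.02 m and linear speed of each of spool, dye, glue below 0.05 m/s); the robot touches nothing.
It fails at once if the thread spool is lifted, knocked over or shifted by more than 20 mm (distance of spool from where it was at the start of the episode above 0.02 m or angle between spool's own z axis and vertical above 0.5 rad).
It fails at once if the jar of dye is lifted, knocked over or shifted by more than 20 mm (distance of dye from where it was at the start of the episode above 0.02 m or angle between dye's own z axis and vertical above 0.5 rad).
It fails at once if the glue bottle is lifted, knocked over or shifted by more than 20 mm (distance of glue from where it was at the start of the episode above 0.02 m or angle between glue's own z axis and vertical above 0.5 rad).
It also fails if it takes over 48 s, if anything falls off the work surface, if the arm or the gripper's body presses on something with over 40 N, if the wrist force passes 120 N, or if a joint passes its speed limit or range.

## Working session

There is one attempt and no reset: what is moved stays moved. The work goes in short steps, Python scripts to look and compute and a shell command to move; the robot and the scene stay as the last step left them, time stands still between calls to the robot, and variables do not carry over. Pictures are saved under pics/ and viewed, at most 10 in all, crops included, and the job is handed in when it is done.

```bash
mkdir -p pics; python3 - <<'E'
from rig import ctrl
import cv2,numpy as np
for n in("side","top"):
    c=ctrl.capture(n);cv2.imwrite(f"pics/{n}0.png",c["pixels"]);np.savez(f"{n}0.npz",**c)
    print(n,c["fx"],c["cx"],c["cy"],np.round(c["R"],3).tolist(),np.round(c["t"]), np.round(-c["R"].T@c["t"]))
print(ctrl.sense())
E
```

```text
side 464.23694593981327 318.0491655079362 233.5511382774652 [[-0.989, -0.15, -0.001], [-0.111, 0.742, -0.662], [0.1, -0.654, -0.75]] [612. 155. 837.] [538. 524. 731.]
top 481.1729933518853 316.79581143085164 239.682020955727 [[0.013, -1.0, 0.009], [-0.999, -0.013, -0.043], [0.043, -0.009, -0.999]] [-20. 609. 913.] [570.  -4. 938.]
{'time_s': 0.1, 'joints': array([-1.34142028e+00,  3.13358841e-01,  1.49831304e+00,  2.30050082e-05,
        1.33101726e+00, -2.23391741e-01]), 'dq': array([ 0.00040769,  0.00267906, -0.00043572,  0.00014608,  0.00042308,
       -0.00053573]), 'tau': array([ 3.29586714e-03, -4.12897468e+01, -2.60141498e+01, -2.14066563e-04,
        2.95606675e-03, -2.90946808e-06]), 'eef_pos': array([ 229.6162559 , -471.90458614,  247.82841087]), 'ee_rot': array([-5.48274347e-04,  9.74484886e-01,  2.24452458e-01,  9.53144786e-06]), 'force': array([-0.3705951 ,  0.36418266, -0.1676212 ]), 'wrist_torque': array([-0.02107831, -0.00917041, -0.0708341 ]), 'grip_force': 0.0, 'grip_width': 0.999909976390751}
```

View pics/top0.png

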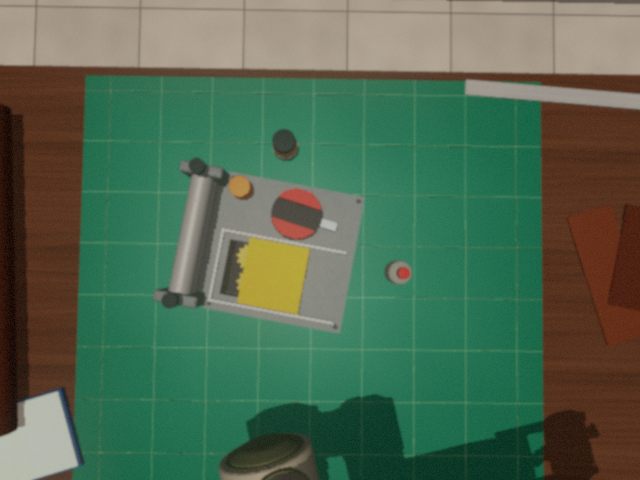

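View pics/side0.png

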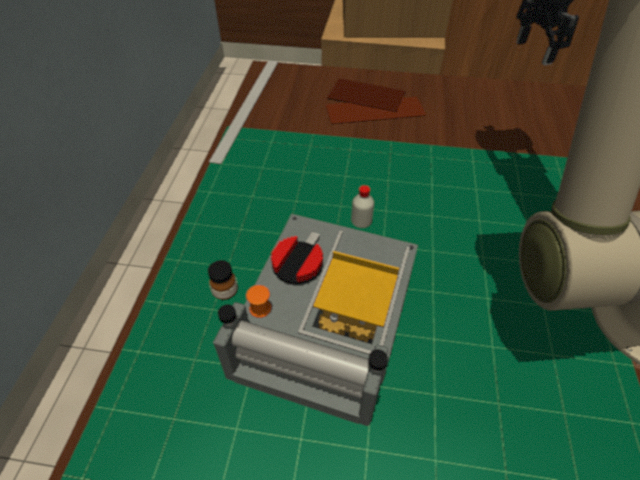

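The top view shows the box turned slightly: deck corners (362,199) and (340,331), cover at about (272,275), red disc at (297,213) with its tongue end at (336,226), spool (240,187), jar (285,145) and glue (400,272). The side view agrees. I'll measure these next.

```bash
cat > h.py <<'E'
import cv2,numpy as np
def ray(c,uv,z):
    d=c["R"].T@np.array([(uv[0]-c["cx"])/c["fx"],(uv[1]-c["cy"])/c["fy"],1]);o=-c["R"].T@c["t"]
    return (o+d*(z-o[2])/d[2])
def proj(c,X):
    p=c["R"]@X+c["t"];return np.array([c["fx"]*p[0]/p[2]+c["cx"],c["fy"]*p[1]/p[2]+c["cy"]])
def big(m,box):
    k=np.zeros_like(m);x0,y0,x1,y1=box;k[y0:y1,x0:x1]=m[y0:y1,x0:x1]
    cs,_=cv2.findContours(k,cv2.RETR_EXTERNAL,cv2.CHAIN_APPROX_NONE);return sorted(cs,key=cv2.contourArea)[::-1]
def masks(img):
    h=cv2.cvtColor(img,cv2.COLOR_BGR2HSV)
    red=cv2.inRange(h,(0,150,90),(8,255,255))|cv2.inRange(h,(172,150,90),(180,255,255))
    return red,cv2.inRange(h,(20,150,90),(32,255,255)),cv2.inRange(h,(0,0,0),(180,255,75)),cv2.inRange(h,(0,0,60),(180,60,255))
E
python3 - <<'E'
from h import *
for n,rb,yb,gb in(("top",(260,175,335,250),(225,225,330,330),(150,150,375,345)),("side",(262,228,330,290),(300,240,410,340),(200,200,430,430))):
    c=dict(np.load(n+"0.npz"));r,y,k,g=masks(c["pixels"])
    pts=np.vstack(big(r,rb)[:2]);hull=cv2.convexHull(pts)
    W=np.array([ray(c,p[0],98)[:2] for p in hull],np.float32)
    e=cv2.minEnclosingCircle(W);print(n,"disc",np.round(e[0],1),e[1])
    # red wall lobes
    for q in big(r,rb)[:2]:
        P=np.array([ray(c,p[0],98)[:2] for p in q],np.float32);m=P.mean(0)
        print(" lobe",cv2.contourArea(q),np.round(m,1))
    cy=big(y,yb)[0];q=cv2.minAreaRect(np.array([ray(c,p[0],75)[:2] for p in cy],np.float32));print(" yellow",q,np.round(cv2.boxPoints(q),1).tolist())
    a=cv2.approxPolyDP(cv2.convexHull(big(g,gb)[0]),4,True)[:,0];print(" grey",[(p.tolist(),np.round(ray(c,p,70)[:2]).tolist()) for p in a])
    cv2.imwrite(f"pics/{n}z.png",cv2.resize(c["pixels"][gb[1]:gb[3],gb[0]:gb[2]],None,fx=3,fy=3,interpolation=2)[:600,:800])
c=dict(np.load("top0.npz"));print([np.round(ray(c,p,70)) for p in((362,199),(340,331))])
E
```

```text
top disc [650.6  25.5] 42.39712905883789
 lobe 334.5 [677.5  17.5]
 lobe 262.5 [623.7  33.4]
 yellow ((541.9503784179688, 66.58940124511719), (109.5551528930664, 116.8214111328125), 79.9792709350586) [[474.8999938964844, 22.799999237060547], [589.9000244140625, 2.5], [609.0, 110.4000015258789], [494.0, 130.6999969482422]]
 grey [([181, 161], [747.0, 237.0]), ([197, 159], [751.0, 208.0]), ([364, 198], [684.0, -96.0]), ([339, 332], [442.0, -53.0]), ([166, 306], [485.0, 257.0]), ([153, 299], [497.0, 281.0])]
side disc [652.6  32. ] 49.05476760864258
 lobe 431.5 [626.5  42.2]
 lobe 379.5 [679.2  22.5]
 yellow ((542.3239135742188, 61.80683135986328), (127.24968719482422, 121.03245544433594), 80.53684997558594) [[472.20001220703125, 9.0], [591.5999755859375, -10.899999618530273], [612.5, 114.5999984741211], [493.1000061035156, 134.5]]
 grey [([292, 214], [685.0, -95.0]), ([416, 245], [442.0, -51.0]), ([377, 392], [495.0, 240.0]), ([360, 419], [516.0, 282.0]), ([234, 378], [707.0, 250.0]), ([214, 343], [754.0, 199.0])]
[array([682., -92.,  70.]), array([444., -55.,  70.])]
```

View pics/topz.png

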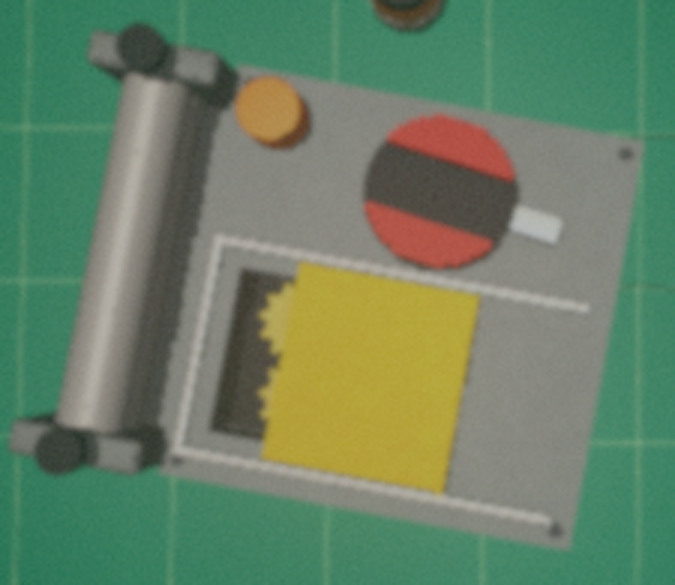

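Measured: housing yaw about -0.178 rad and centre about (585,49), which puts the dial at (652,27), in line with the disc seen in both views. The cover is about 46 mm open and the dial stands at about 0.12 rad. Next I'll close the fingers and travel high to a point behind the flange.

```bash
python3 -m jog '[{"delta_pos":[150,230,0],"angular":[0,0,0.7],"fingers":0},{"delta_pos":[150,230,0],"angular":[0,0,0.7],"fingers":0},{"delta_pos":[150,230,0],"angular":[0,0,0.7],"fingers":0},{"delta_pos":[150,230,0],"angular":[0,0,0.7],"fingers":0},{"delta_pos":[299,460,0],"angular":[0,0,1.4],"fingers":0},{"delta_pos":[299,460,0],"angular":[0,0,1.4],"fingers":0},{"delta_pos":[299,460,0],"angular":[0,0,1.4],"fingers":0},{"delta_pos":[299,460,0],"angular":[0,0,1.4],"fingers":0},{"delta_pos":[299,460,0],"angular":[0,0,1.4],"fingers":0},{"delta_pos":[299,460,0],"angular":[0,0,1.4],"fingers":0}]' 40
python3 -m jog '[{"delta_pos":[0,0,0],"angular":[0,0,1.11],"fingers":0},{"delta_pos":[0,0,0],"angular":[0,0,1.11],"fingers":0},{"delta_pos":[0,0,0],"angular":[0,0,1.11],"fingers":0},{"delta_pos":[0,0,0],"angular":[0,0,1.11],"fingers":0},{"delta_pos":[0,0,0],"angular":[0,0,1.11],"fingers":0},{"delta_pos":[0,0,0],"angular":[0,0,1.11],"fingers":0},{"delta_pos":[0,0,-100],"angular":[0,0,1.11],"fingers":0},{"delta_pos":[0,0,-100],"angular":[0,0,1.11],"fingers":0},{"delta_pos":[0,0,-100],"angular":[0,0,1.11],"fingers":0}]'
python3 - <<'E'
from rig import ctrl
import cv2,numpy as np
for n in("side","top"):
    c=ctrl.capture(n);np.savez(f"{n}1.npz",**c);cv2.imwrite(f"pics/{n}1.png",c["pixels"])
a=np.load("side1.npz")["pixels"][190:390,230:430]; cv2.imwrite("pics/c1.png",cv2.resize(a,None,fx=3,fy=3))
print(ctrl.sense())
E
```

```text
time_s: 1.35
eef_pos: [529.4, -9.6, 247.6]
ee_rot: [-0.001, 0.599, 0.801, -0.0]
force: [-0.3, -0.2, -0.4]
grip_width: -0.004
grip_force: 0.0
time_s: 2.48
eef_pos: [527.1, -12.6, 146.4]
ee_rot: [-0.003, 0.09, 0.996, 0.0]
force: [0.5, 0.3, 0.5]
grip_width: -0.002
grip_force: 0.0
{'time_s': 2.575, 'joints': array([-2.45604213e-01,  4.19613707e-01,  1.61920715e+00, -1.22245840e-04,
        1.10115193e+00, -1.63691929e+00]), 'dq': array([ 0.00393183, -0.0185739 , -0.01800042,  0.00228478, -0.00433146,
        0.00101665]), 'tau': array([-1.05357156e-01, -4.13954043e+01, -2.19122404e+01, -4.86046833e-03,
       -9.12455987e-03, -4.96035616e-03]), 'eef_pos': array([529.13233599, -12.76353586, 149.69632078]), 'ee_rot': array([ 7.91651461e-04,  8.95926827e-02,  9.95978159e-01, -1.79595217e-04]), 'force': array([-0.94070217, -0.06231146,  0.53578928]), 'wrist_torque': array([-0.00475146, -0.01072728,  0.01009395]), 'grip_force': 0.0, 'grip_width': -0.0009370561847889663}
```

View pics/c1.png

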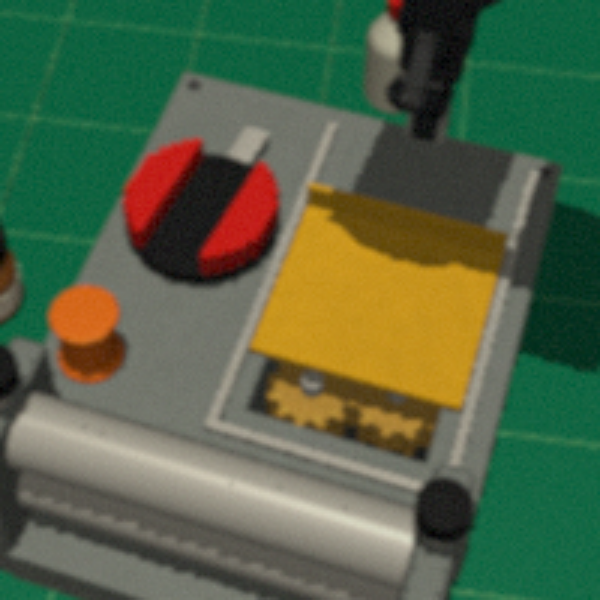

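The side view shows the fingertips (crop 425,135) above the bare deck behind the flange, with clearance. I'll lower and push.

```bash
python3 -m jog '[{"delta_pos":[0,0,-30],"angular":[0,0,0],"fingers":0},{"delta_pos":[0,0,-54],"angular":[0,0,0],"fingers":0},{"delta_pos":[0,0,-54],"angular":[0,0,0],"fingers":0}]'
python3 -m jog '[{"delta_pos":[1,6,0],"angular":[0,0,0],"fingers":0},{"delta_pos":[2,12,0],"angular":[0,0,0],"fingers":0},{"delta_pos":[3.2,18,0],"angular":[0,0,0],"fingers":0},{"delta_pos":[4.2,24,0],"angular":[0,0,0],"fingers":0},{"delta_pos":[5.3,30,0],"angular":[0,0,0],"fingers":0},{"delta_pos":[6.3,36,0],"angular":[0,0,0],"fingers":0},{"delta_pos":[7.4,42,0],"angular":[0,0,0],"fingers":0},{"delta_pos":[7.4,42,0],"angular":[0,0,0],"fingers":0}]'
```

```text
time_s: 2.95
eef_pos: [528.8, -12.4, 95.0]
ee_rot: [0.0, 0.089, 0.996, -0.0]
force: [0.3, -0.2, -0.3]
grip_width: 0.001
grip_force: 0.0
time_s: 3.95
eef_pos: [535.9, 30.5, 94.1]
ee_rot: [-0.0, 0.089, 0.996, 0.0]
force: [0.1, -0.9, 0.4]
grip_width: 0.005
grip_force: 0.0
```

```bash
python3 -m jog '[{"delta_pos":[0.5,3,0],"angular":[0,0,0],"fingers":0},{"delta_pos":[1,6,0],"angular":[0,0,0],"fingers":0},{"delta_pos":[1.4,8,0],"angular":[0,0,0],"fingers":0},{"delta_pos":[1.8,10,0],"angular":[0,0,0],"fingers":0},{"delta_pos":[1.8,10,0],"angular":[0,0,0],"fingers":0}]'
python3 -m jog '[{"delta_pos":[0.2,1,0],"angular":[0,0,0],"fingers":0},{"delta_pos":[0.4,2,0],"angular":[0,0,0],"fingers":0},{"delta_pos":[0.4,2,0],"angular":[0,0,0],"fingers":0}]'
```

```text
time_s: 4.58
eef_pos: [538.0, 40.1, 94.3]
ee_rot: [0.0, 0.089, 0.996, 0.0]
force: [0.4, -0.6, -0.8]
grip_width: -0.001
grip_force: 0.0
time_s: 4.95
eef_pos: [538.3, 42.0, 94.3]
ee_rot: [0.0, 0.089, 0.996, 0.0]
force: [-0.6, -0.1, -0.3]
grip_width: 0.0
grip_force: 0.4
```

```bash
python3 - <<'E'
from rig import ctrl
import cv2
c=ctrl.capture("side");cv2.imwrite("pics/c2.png",cv2.resize(c["pixels"][190:390,230:430],None,fx=3,fy=3))
E
```

```text
(no output)
```

View pics/c2.png

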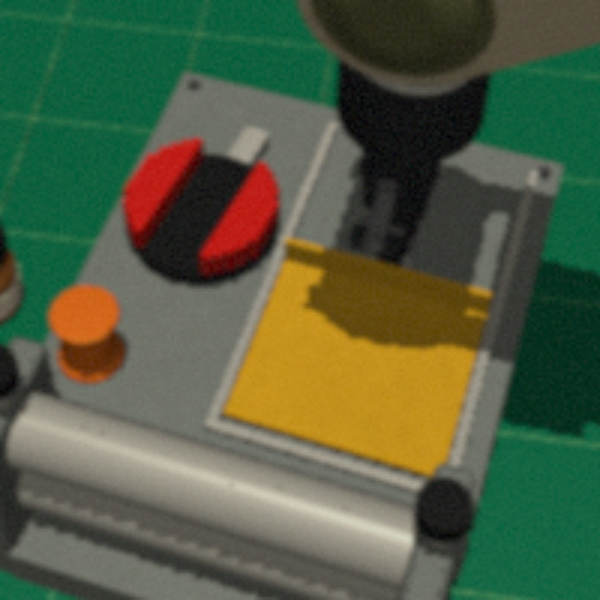

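The cover has moved with the fingers: its front edge at crop (330,440) is just short of the end strip. I'll keep going until the stop pushes back.

```bash
python3 -m jog '[{"delta_pos":[0.3,1.5,0],"angular":[0,0,0],"fingers":0},{"delta_pos":[0.5,3,0],"angular":[0,0,0],"fingers":0},{"delta_pos":[0.5,3,0],"angular":[0,0,0],"fingers":0}]'
python3 -m jog '[{"delta_pos":[0.3,1.5,0],"angular":[0,0,0],"fingers":0},{"delta_pos":[0.5,3,0],"angular":[0,0,0],"fingers":0},{"delta_pos":[0.5,3,0],"angular":[0,0,0],"fingers":0}]'
```

```text
time_s: 5.38
eef_pos: [538.7, 44.0, 94.3]
ee_rot: [-0.0, 0.089, 0.996, -0.001]
force: [-1.4, -7.3, 0.6]
grip_width: -0.002
grip_force: 3.9
time_s: 5.75
eef_pos: [538.9, 44.6, 94.3]
ee_rot: [-0.001, 0.089, 0.996, -0.003]
force: [-6.4, -22.9, 3.2]
grip_width: 0.001
grip_force: 12.0
```

The stop is reached: 23 N and no further motion, with the TCP where it should be. I'll back off, rise and measure the slot.

```bash
python3 -m jog '[{"delta_pos":[-2.5,-14,0],"angular":[0,0,0],"fingers":0},{"delta_pos":[-3,-18,0],"angular":[0,0,0],"fingers":0},{"delta_pos":[-3,-18,60],"angular":[0,0,0],"fingers":0},{"delta_pos":[-3,-18,90],"angular":[0,0,0],"fingers":0},{"delta_pos":[-3,-18,90],"angular":[0,0,0],"fingers":0}]'
python3 - <<'E'
from h import *
from rig import ctrl
c=dict(np.load("top0.npz"))
s=ctrl.capture("side")
print(np.round(ray(c,(337,225.3),81),1))
r,_,k,g=masks(c["pixels"])
# slot edges: fit lines to lobe inner points = contour points close to centre
for n,cc,rb in(("top",c,(260,175,335,250)),("side0",dict(np.load("side0.npz")),(262,228,330,290)),("side",s,(262,228,330,290))):
    r=masks(cc["pixels"])[0]
    for q in big(r,rb)[:2]:
        P=np.array([ray(cc,p[0],98)[:2] for p in q],np.float32)
        d=np.linalg.norm(P-np.array([651.5,28]),axis=1);P=P[d<33]
        l=cv2.fitLine(P,cv2.DIST_HUBER,0,.01,.01).ravel();nn=np.array([-l[1],l[0]])
        print(n,len(P),"yaw",np.arctan2(l[1],l[0]),"line offset from ctr",(l[2:]-[651.5,28])@nn,nn)
p=c["pixels"]; y=masks(s["pixels"])[1]
q=big(y,(280,240,410,370))[0]
print(cv2.boundingRect(q),ctrl.sense()["eef_pos"])
cv2.imwrite("pics/c3.png",cv2.resize(s["pixels"][190:390,230:430],None,fx=3,fy=3))
E
```

```text
time_s: 6.38
eef_pos: [537.2, 30.2, 186.5]
ee_rot: [0.002, 0.089, 0.996, 0.0]
force: [0.0, 0.4, -0.7]
grip_width: 0.002
grip_force: 0.0
[632.7 -47.   81. ]
top 28 yaw 1.2911075 line offset from ctr -20.769624837389642 [-0.9611414   0.27605656]
top 40 yaw 1.2247611 line offset from ctr 22.58360291927329 [-0.94072485  0.3391707 ]
side0 23 yaw 1.267197 line offset from ctr 17.08078535329139 [-0.9542666   0.29895684]
side0 21 yaw 1.2656267 line offset from ctr -18.448319301862284 [-0.95379597  0.300455  ]
side 23 yaw 1.2718918 line offset from ctr 17.315744325099672 [-0.9556596   0.29447356]
side 21 yaw 1.2648315 line offset from ctr -18.504222780594375 [-0.9535568  0.3012134]
(305, 270, 88, 80) [536.45462361  30.22389941 184.69649429]
```

View pics/c3.png

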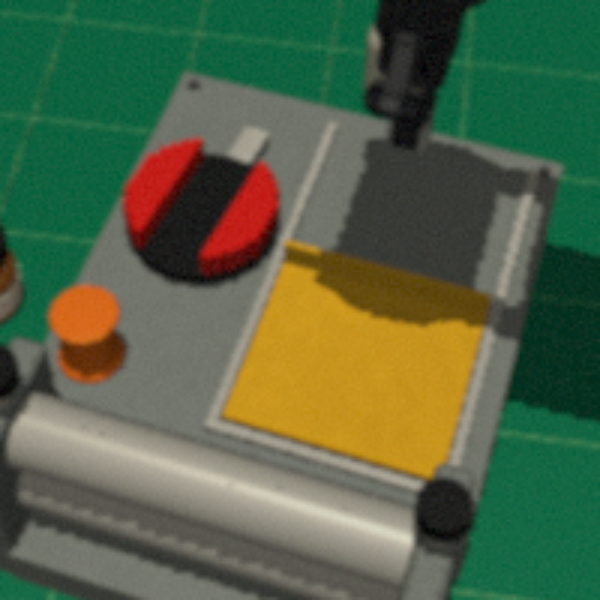

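The cover is shut against the end strip. The slot yaw is 1.267 rad, so the dial is at about 0.13 rad, and the slot lines are centred on (652,27.5). I'll go above the slot's tongue end at (643.6, 0.8).

```bash
python3 -m jog '[{"delta_pos":[50,-15,0],"angular":[0,0,-0.126],"fingers":0},{"delta_pos":[107,-29.5,0],"angular":[0,0,-0.126],"fingers":0},{"delta_pos":[107,-29.5,-45],"angular":[0,0,-0.126],"fingers":0},{"delta_pos":[107,-29.5,-45],"angular":[0,0,-0.126],"fingers":0},{"delta_pos":[107,-29.5,-45],"angular":[0,0,-0.126],"fingers":0}]'
python3 - <<'E'
from h import *
from rig import ctrl
s=ctrl.capture("side");t=ctrl.capture("top");e=ctrl.sense();print(e["eef_pos"],e["ee_rot"],proj(s,e["eef_pos"]-[0,0,17]),proj(t,e["eef_pos"]-[0,0,17]))
im=s["pixels"].copy();a=proj(s,e["eef_pos"]-[0,0,17]).astype(int)
cv2.imwrite("pics/c4.png",cv2.resize(np.hstack([s["pixels"][190:320,240:370],t["pixels"][150:280,240:370]]),None,fx=3,fy=3))
E
```

```text
time_s: 7.05
eef_pos: [643.1, 0.7, 140.0]
ee_rot: [-0.0, 0.152, 0.988, 0.0]
force: [0.4, -0.5, 0.1]
grip_width: -0.0
grip_force: 0.0
[6.43505250e+02 5.76242560e-01 1.41058883e+02] [ 1.14375738e-03  1.51659239e-01  9.88432176e-01 -1.30305544e-06] [303.75219933 234.38558123] [310.35219123 216.71404102]
```

View pics/c4.png

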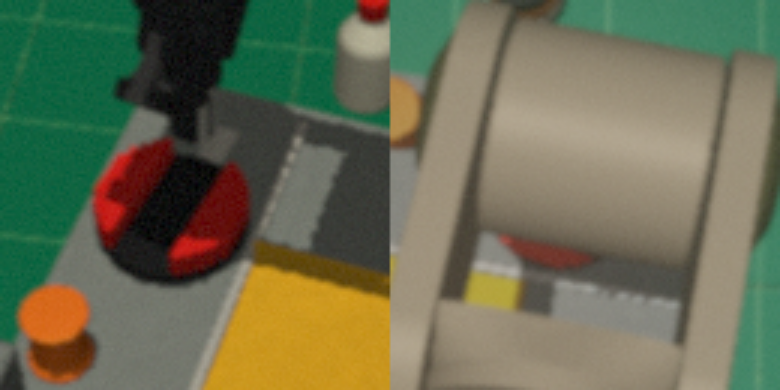

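The side view shows the closed fingertips (left half, 188,135) right over the slot's tongue end. I'll lower into the slot and work out the arc.

```bash
python3 -m jog '[{"delta_pos":[0,0,-15],"angular":[0,0,0],"fingers":0},{"delta_pos":[0,0,-30],"angular":[0,0,0],"fingers":0},{"delta_pos":[0,0,-36],"angular":[0,0,0],"fingers":0},{"delta_pos":[0,0,-36],"angular":[0,0,0],"fingers":0},{"delta_pos":[0,0,-36],"angular":[0,0,0],"fingers":0}]'
python3 - <<'E'
import numpy as np
u=lambda a:28*np.array([np.cos(a),np.sin(a)])
for b,e in((0,.9),(.9,1.35),(1.35,1.8)):
  for a in np.arange(b+.15,e+.01,.15): print(b,round(a,2),np.round(u(4.409-a)-u(4.409-b),1))
E
```

```text
time_s: 7.78
eef_pos: [643.5, 0.4, 103.7]
ee_rot: [0.0, 0.152, 0.988, -0.0]
force: [-0.1, 0.4, 0.3]
grip_width: 0.002
grip_force: 0.0
0 0.15 [-3.9  1.6]
0 0.3 [-7.5  3.7]
0 0.45 [-10.8   6.3]
0 0.6 [-13.6   9.4]
0 0.75 [-16.   12.9]
0 0.9 [-17.8  16.7]
0.9 1.05 [-1.2  4. ]
0.9 1.2 [-1.8  8.2]
0.9 1.35 [-1.8 12.4]
1.35 1.5 [0.7 4.1]
1.35 1.65 [1.9 8.1]
1.35 1.8 [ 3.8 11.9]
```

```bash
python3 -m jog '[{"delta_pos":[-3.9,1.6,0],"angular":[0,0,0],"fingers":0},{"delta_pos":[-7.5,3.7,0],"angular":[0,0,-0.05],"fingers":0},{"delta_pos":[-10.8,6.3,0],"angular":[0,0,-0.2],"fingers":0},{"delta_pos":[-13.6,9.4,0],"angular":[0,0,-0.35],"fingers":0},{"delta_pos":[-16,12.9,0],"angular":[0,0,-0.5],"fingers":0},{"delta_pos":[-17.8,16.7,0],"angular":[0,0,-0.65],"fingers":0},{"delta_pos":[-17.8,16.7,0],"angular":[0,0,-0.65],"fingers":0}]'
python3 -m jog '[{"delta_pos":[-1.2,4,0],"angular":[0,0,-0.15],"fingers":0},{"delta_pos":[-1.8,8.2,0],"angular":[0,0,-0.3],"fingers":0},{"delta_pos":[-1.8,12.4,0],"angular":[0,0,-0.45],"fingers":0},{"delta_pos":[-1.8,12.4,0],"angular":[0,0,-0.45],"fingers":0}]'
```

```text
time_s: 8.65
eef_pos: [625.6, 17.1, 103.7]
ee_rot: [0.001, 0.459, 0.889, 0.0]
force: [1.9, -0.6, 0.5]
grip_width: 0.002
grip_force: 0.7
time_s: 9.15
eef_pos: [623.7, 29.5, 103.6]
ee_rot: [0.0, 0.645, 0.765, 0.0]
force: [1.3, -1.0, -0.2]
grip_width: -0.003
grip_force: 0.5
```

```bash
python3 -m jog '[{"delta_pos":[0.3,2,0],"angular":[0,0,-0.08],"fingers":0},{"delta_pos":[0.7,4.1,0],"angular":[0,0,-0.15],"fingers":0},{"delta_pos":[1.2,6.1,0],"angular":[0,0,-0.25],"fingers":0},{"delta_pos":[1.2,6.1,0],"angular":[0,0,-0.34],"fingers":0},{"delta_pos":[1.2,6.1,0],"angular":[0,0,-0.34],"fingers":0}]'
python3 - <<'E'
from h import *
from rig import ctrl
s=ctrl.capture("side")
cv2.imwrite("pics/c5.png",cv2.resize(s["pixels"][190:390,230:430],None,fx=3,fy=3))
E
```

```text
time_s: 9.78
eef_pos: [624.6, 35.4, 103.3]
ee_rot: [-0.0, 0.764, 0.645, -0.0]
force: [-1.6, -1.7, 1.6]
grip_width: -0.002
grip_force: 1.0
```

View pics/c5.png

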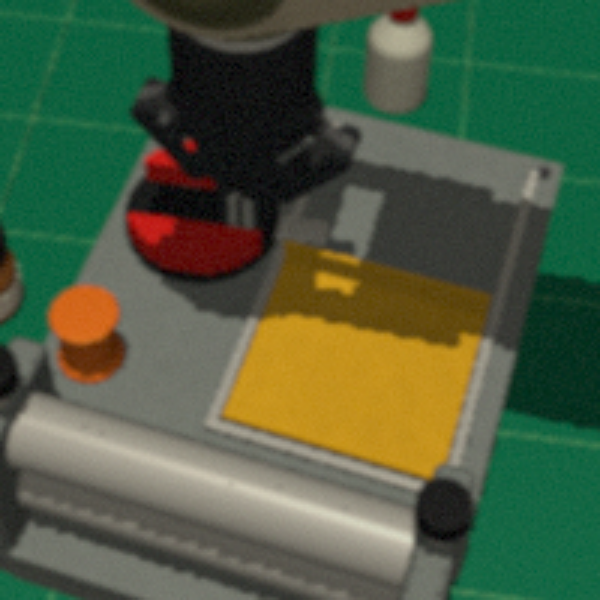

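The dial has turned with the finger: the slot now runs nearly along the box's x and the tongue is behind the cover edge. I'll press on to the stop.

```bash
python3 -m jog '[{"delta_pos":[0.4,1.5,0],"angular":[0,0,0],"fingers":0},{"delta_pos":[0.8,3,0],"angular":[0,0,0],"fingers":0},{"delta_pos":[0.8,3,0],"angular":[0,0,0],"fingers":0}]'
python3 -m jog '[{"delta_pos":[0.4,1.5,0],"angular":[0,0,0],"fingers":0},{"delta_pos":[0.6,2.5,0],"angular":[0,0,0],"fingers":0},{"delta_pos":[0.6,2.5,0],"angular":[0,0,0],"fingers":0}]'
```

```text
time_s: 10.2
eef_pos: [626.2, 38.3, 103.4]
ee_rot: [0.001, 0.765, 0.643, 0.0]
force: [2.2, -4.4, -0.8]
grip_width: 0.002
grip_force: 2.0
time_s: 10.58
eef_pos: [627.1, 40.2, 103.4]
ee_rot: [0.001, 0.766, 0.643, 0.0]
force: [3.5, -7.0, -2.3]
grip_width: 0.005
grip_force: 3.3
```

```bash
python3 -m jog '[{"delta_pos":[0.3,1.5,0],"angular":[0,0,0],"fingers":0},{"delta_pos":[0.5,3,0],"angular":[0,0,0],"fingers":0},{"delta_pos":[0.5,3,0],"angular":[0,0,0],"fingers":0}]'
```

```text
time_s: 10.95
eef_pos: [627.3, 40.5, 103.4]
ee_rot: [0.003, 0.766, 0.643, -0.002]
force: [-0.0, -19.5, -0.7]
grip_width: -0.002
grip_force: 10.0
```

The stop is reached: about 20 N and no motion. I'll back off inside the slot and lift clear.

```bash
python3 -m jog '[{"delta_pos":[-1.5,-8,0],"angular":[0,0,0],"fingers":0},{"delta_pos":[-1.5,-8,0],"angular":[0,0,0],"fingers":0},{"delta_pos":[-1.5,-8,40],"angular":[0,0,0],"fingers":0},{"delta_pos":[-1.5,-8,90],"angular":[0,0,0],"fingers":0},{"delta_pos":[-50,-60,140],"angular":[0,0,0],"fingers":0},{"delta_pos":[-100,-110,150],"angular":[0,0,0],"fingers":0},{"delta_pos":[-140,-150,150],"angular":[0,0,0],"fingers":0},{"delta_pos":[-140,-150,150],"angular":[0,0,0],"fingers":0},{"delta_pos":[-140,-150,150],"angular":[0,0,0],"fingers":0},{"delta_pos":[-140,-150,150],"angular":[0,0,0],"fingers":0}]'
python3 - <<'E'
from h import *
from rig import ctrl
s=ctrl.capture("side")
r=masks(s["pixels"])[0]
for q in big(r,(262,228,330,290))[:2]:
    P=np.array([ray(s,p[0],98)[:2] for p in q],np.float32);P=P[np.linalg.norm(P-np.array([652,27.5]),axis=1)<33]
    l=cv2.fitLine(P,cv2.DIST_HUBER,0,.01,.01).ravel();print(len(P),"yaw",np.arctan2(l[1],l[0]))
cv2.imwrite("pics/c6.png",cv2.resize(s["pixels"][190:390,210:430],None,fx=3,fy=3))
E
```

```text
time_s: 12.2
eef_pos: [487.3, -105.1, 253.2]
ee_rot: [-0.0, 0.766, 0.643, 0.0]
force: [1.0, -0.1, -0.1]
grip_width: -0.004
grip_force: 0.0
30 yaw -0.17615438
33 yaw -0.18006471
```

View pics/c6.png

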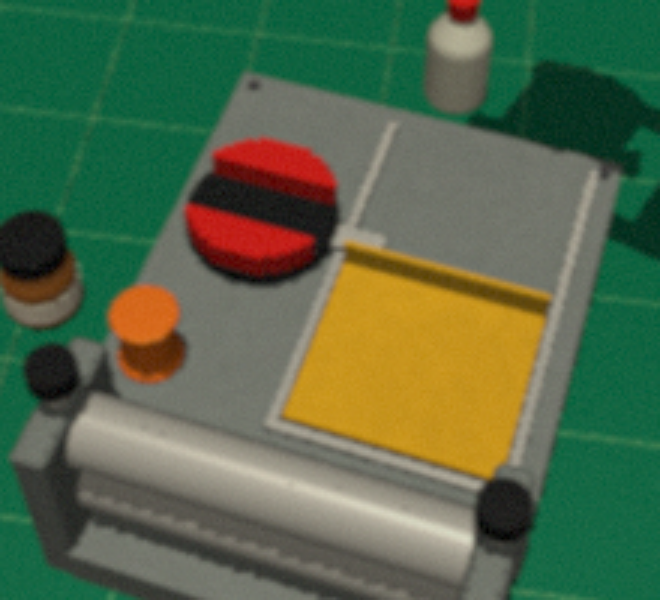

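The cover is shut with the tongue lying behind its edge (crop 360,238). The slot yaw is -0.178, equal to the housing x axis, so the dial is locked. The spool, jar and bottle look untouched.

```bash
python3 -c "
from rig import ctrl
print(ctrl.finish_job())"
```

```text
the job is handed in; nothing more can be done
None
```

I pushed the cover fully shut, turned the fastener to its locked stop with the tongue behind the cover's edge, and handed the job in at about 12 s with the arm clear; in the last picture the spool, jar and bottle look undisturbed, and the hand-in returned no verdict.

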